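# Tap-centre a bowl on the banding wheel

### The job

The bisque-fired bowl stands upside down and off centre on the banding wheel. With the fingertips alone, nudge it gently across the wheel head until it sits in the middle, concentric with the turned rings, ready for its bands, and take the hand away. Bisque is brittle, so do not squeeze, tip or lift it, and leave the rest of the bench as it is.

Things in the scene. Friction and masses are not known exactly. Their poses are not given: they have to be found in the camera images.
- bowl: buff bisque bowl upside down on the wheel head (rim down, foot ring up), round about its z axis (up). Rim 120 mm across, plumb for the first 15 mm up, then the wall curves in to a foot ring 60 mm across; 61 mm high; about 0.4 kg; rests loose on the head and slides under a few newtons. Origin: centre of the rim plane, on the head's top face
- wheel_center (a point): centre of the top face of the banding wheel's round aluminium head, on the spindle's axis, 90 mm above the bench; z up. The head is 240 mm across, 12 mm thick, flat on top, with concentric dark rings 60, 96, 130, 164 and 200 mm across. It turns on its spindle with slight friction (0.06 N m): a push that does not point at the axis can turn head and bowl together
- stand: dark iron stand of the banding wheel, under the head: foot 156 mm across and 13 mm high, then a stem; it cannot shift. Origin: on the wheel's axis at bench height
- cup: small bisque cup standing upside down on the bench, 82 across, 52 high; a bystander. Origin: centre of its rim plane, on the bench
- glaze_jar: closed white glaze jar with grey lid, 64 across, 66 high; a bystander. Origin: centre of its underside
- brush: brush lying on the bench, 210 long, 14 thick; a bystander. Origin: middle of its length, on the bench; x along it towards the bristles
- brush_jar: white open jar 72 across and 95 high with three brushes standing in it to about 230; a bystander, 0.26 m or more from the wheel's axis. Origin: centre of its underside
- tile_hex: six-sided clay tile lying flat, 100 across, 10 thick; a bystander. Origin: centre of its underside
- tile_round: round clay tile lying flat, 92 across, 10 thick; a bystander. Origin: centre of its underside
- tile_oct: eight-sided clay tile lying flat, 96 across, 10 thick; a bystander. Origin: centre of its underside
There are look-alikes about, which are no part of the job. What is shaped like the bowl but blue, purple or red is not meant.

How it is judged (in metres and radians):
At the end, for the whole second after the job is handed in: the bowl's centre is within 6 mm of the wheel's axis; it rests rim down, flat (within 3 degrees) on the wheel head, and is still (horizontal distance between bowl and wheel_center below 0.006 m and height (world z) of bowl between 0.087 and 0.093 m and angle between bowl's own z axis and vertical below 0.05 rad and linear speed of bowl below 0.01 m/s and angular speed of bowl below 0.1 rad/s); the robot touches nothing.
It fails at once if the bowl is lifted off the wheel head (its centre rises by more than 8 mm) (height (world z) of bowl above 0.098 m).
It fails at once if the bowl is tipped by more than 8 degrees (angle between bowl's own z axis and vertical above 0.14 rad).
It fails at once if the bowl falls off the wheel head (height (world z) of bowl below 0.08 m).
It fails at once if the fingers squeeze, knock or press the bowl with more than 30 N, or another part of the robot pushes it (over 3 N) (contact force between the fingers and bowl above 30 N or contact force between the arm and bowl above 3 N).
It fails at once if one of the other things on the bench is moved by more than 20 mm (distance of any of cup, glaze_jar, brush, brush_jar, tile_hex, tile_round, tile_oct from where it was at the start of the episode above 0.02 m).
It also fails if it takes over 58 s, if anything falls off the work surface, if the arm or the gripper's body presses on something with over 40 N, if the wrist force passes 120 N, or if a joint passes its speed limit or range.

### The arm

A 6-joint arm with a two-finger parallel gripper is mounted at the origin on the work surface. World frame = base frame: x ahead of the robot, y to its left, z up, the work surface at z = 0. Lengths are in m, angles in degrees, forces in N, time in s.
With the tool pointing down it reaches from about 0.4 to 0.825 m from the base axis. Payload 7 kg.
Tool frame: the origin (TCP) lies at the very end of the fingers, on their centre line; the grasp point (between the pads) lies 19 mm behind it; y points along the fingers, x is the direction in which the jaws open and shut, and the axes are right-handed (so a half turn about y gives the same grasp; the last joint's range is limited). The gripper opens to 88 mm and grips with 3 to 60 N. Pads are 19 mm wide; open, the fingers measure 130 mm over their backs; the gripper's body (78 mm by 193 mm) begins 47 mm behind the grasp point.
Start: joints at [-58.379, 20.546, 0.682, 0, -70.136, -16.507], TCP at [0.176, -0.652, 0.227] pointing down, gripper open.
Joint ranges: [-176.03, 176.03], [-82.01, 121.73], [-58.28, 71.71], [-173.87, 95.51], [-174.79, -0.11], [-173.66, 173.66]. Speed limits (degrees/s): [136.94, 136.94, 172.46, 180, 180, 180].

### API

Orientations are given as [roll, pitch, yaw] about the fixed x, y, z axes, in that order (R = Rz(yaw) Ry(pitch) Rx(roll)).
In Python, from plant import ctrl gives the robot as it stands.
- The arm moves only by the shell command python3 -m crank 'ROWS'. ROWS is JSON, a list that holds one entry, the list of rows, each a list of 5 numbers: the closure, from -1 (fully open) to 1 (shut), then the shift along the tool's x, y, z in mm, then the turn about the tool's y in rad. In form: [[[claw, x, y, z, turn], ...]]. A call has 1 to 12 rows; each row is the pose to reach, as a shift and turn from the pose commanded when the call began, along the tool's axes at that moment; what a row does not reach only later rows make up. A row lasts 1/8 s, in which the tool goes at most 62.5 mm and 10.7 degrees, less where a joint would pass 70% of its speed; a pose out of reach is approached as far as the arm can. A call with a gripper value outside its range is refused whole. The fingers move at their own pace and stop on an object; the grip force is fixed at half the most. Time passes only in rows, so rows that repeat a pose let the fingers close. It gives the time, the measured TCP pose, the force and the opening at its end, in the units of the state.
- ctrl.get_obs(): the state, without advancing time (a new reading comes with each control period).
- ctrl.snapshot(name): name is "side" or "top" or "wrist"; returns the picture (420x560x3 uint8, red, green, blue); there is no depth.
- ctrl.camera_model(name): a dict with "fx", "fy", "cx", "cy" (pixels), "origin" and "orientation" of the camera in the world; the wrist camera has in their place "hand_eye" (4x4, takes a point from camera to tool coordinates, whose origin is the TCP and whose axes are the tool frame's). Camera axes: x right, y down, z forward; pixel columns grow to the right and rows downward; lengths in m; the calibration is good to about 2 mm. A picture is of the moment at which its call begins: read the wrist's pose just before it. camera_model takes no time and is no camera call.
- ctrl.close_job(): hands the job in, once; it reports no verdict.
Trained networks look in the newest picture that a camera, given by its name, has taken for a name from the list of things; names that differ only in an ending like _2 or _b are one class to them, and where a whole thing is asked for, a point or a joint stands for the part that bears it (a point fixed in the world has none). Each returns a list of dicts, best first, with "confidence" (0 to 1); they miss things now and then, are a little off and sometimes report something else, mostly with a low value. They report only what shows in the picture. A call takes as long as a camera call. They do not tell look-alikes from the thing itself.
- ctrl.find_in(camera, name): "extent" ([left, top, width, height] in pixels, round what is visible of it).
The state is a dict: "clock": time; "joint_pos": joint angles; "qvel": joint speeds; "tau": joint torques, N m; "tool_pos": TCP position; "orientation": TCP orientation; "force": force on the tool from outside, world axes, zero at the start; "moment": the same for the moment, N m; "opening": finger opening in m.
Only numpy, scipy, OpenCV 4.12 (cv2) and the standard library are available. Lean on these libraries where they do the work, as an engineer would, in place of code of your own. Each camera call takes 0.05 s, during which the arm holds its last target.

## Working session

There is one attempt and no reset: what is moved stays moved. The work goes in short steps, Python scripts to look and compute and a shell command to move; the robot and the scene stay as the last step left them, time stands still between calls to the robot, and variables do not carry over. Pictures are saved under pics/ and viewed, and the job is handed in when it is done.

```bash
mkdir -p pics; ls; python3 - <<'E'
from plant import ctrl
import cv2
for n in ("top","side"):
    im=ctrl.snapshot(n); cv2.imwrite(f"pics/{n}0.png",im[:,:,::-1])
    m=ctrl.camera_model(n); print(n,m)
    for t in ("bowl","wheel_center","stand"):
        try: print(t,ctrl.find_in(n,t)[:3])
        except Exception as e: print(t,e)
print(ctrl.get_obs()); print(ctrl.camera_model("wrist"))
E
```

```text
pics
top {'fx': 384.49450940376937, 'fy': 384.49450940376937, 'cx': 275.008389440291, 'cy': 208.60754254468912, 'origin': array([0.45838401, 0.05105026, 0.91684074]), 'orientation': array([-175.43199637,   -0.42561401,  -88.79204242])}
bowl [{'extent': [344.5, 259.7, 50.3, 53.7], 'confidence': 0.93}, {'extent': [204.6, 172.4, 55.8, 57.9], 'confidence': 0.85}, {'extent': [146.6, 283.2, 53.4, 52.2], 'confidence': 0.62}]
wheel_center [{'extent': [181.1, 132.2, 109.9, 111.9], 'confidence': 0.83}]
stand []
side {'fx': 490.9088829008801, 'fy': 490.9088829008801, 'cx': 285.08564165585767, 'cy': 212.15282558726076, 'origin': array([0.49707331, 0.82615646, 0.70339794]), 'orientation': array([-129.23251189,    1.18075217, -178.18154059])}
bowl [{'extent': [270.4, 134.7, 48.4, 37.1], 'confidence': 0.93}, {'extent': [336.6, 148.1, 48.7, 45.1], 'confidence': 0.73}, {'extent': [248.3, 201.9, 63.9, 57.5], 'confidence': 0.55}]
wheel_center [{'extent': [203.6, 193.4, 127.4, 89.3], 'confidence': 0.82}, {'extent': [234.6, 317.7, 40.4, 58.6], 'confidence': 0.68}]
stand [{'extent': [231.2, 271.9, 72.1, 2
[... 440 characters left out ...]
881,  0.22639908]), 'orientation': array([-8.99986016e+01, -1.58647483e-02,  1.05113489e+02]), 'force': array([-0.87769562,  0.03112597, -0.19218792]), 'moment': array([ 0.0362111 , -0.01452817,  0.01317328]), 'opening': 0.08750214309030296}
{'fx': 302.33107857608866, 'fy': 302.33107857608866, 'cx': 281.66910367575787, 'cy': 204.53425404985634, 'hand_eye': array([[ 9.99999124e-01, -1.11502253e-03, -7.12801946e-04,
         1.18736188e-03],
       [ 3.80569160e-04, -2.73573378e-01,  9.61851060e-01,
        -1.57963898e-01],
       [-1.26748924e-03, -9.61850489e-01, -2.73572714e-01,
         7.33349731e-02],
       [ 0.00000000e+00,  0.00000000e+00,  0.00000000e+00,
         1.00000000e+00]])}
```

View pics/top0.png

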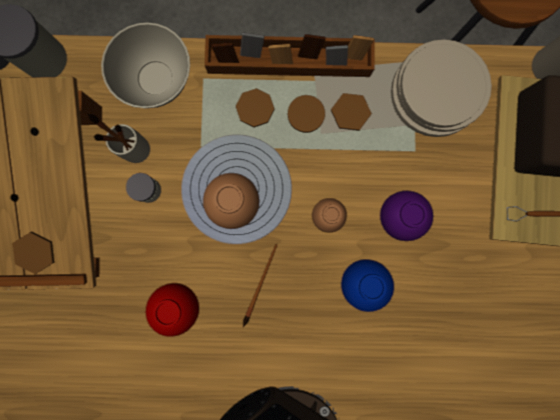

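View pics/side0.png

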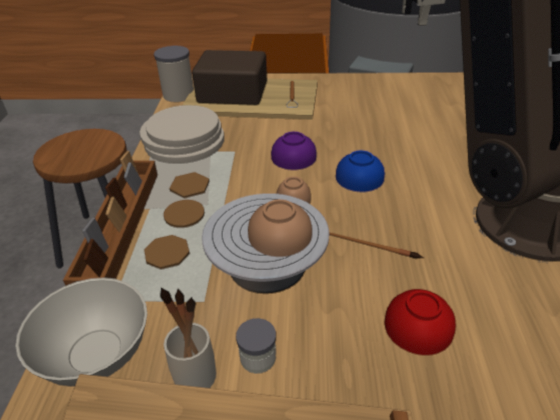

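The top picture shows the buff bowl at about (231,200) on the wheel, whose centre is near (236,188). The blue, purple and red bowls are look-alikes. Next I measure the bowl and wheel by fitting their outlines.

```bash
cat > h.py <<'E'
import numpy as np, cv2
from scipy.spatial.transform import Rotation as R
from scipy.optimize import least_squares
def pose(m,obs=None):
    return R.from_euler('xyz',m['orientation'],degrees=True).as_matrix(),np.array(m['origin'])
def proj(m,P):
    Rm,o=pose(m); c=(np.atleast_2d(P)-o)@Rm
    return np.c_[m['fx']*c[:,0]/c[:,2]+m['cx'],m['fy']*c[:,1]/c[:,2]+m['cy']]
def ray(m,uv,z):
    Rm,o=pose(m); uv=np.atleast_2d(uv)
    d=np.c_[(uv[:,0]-m['cx'])/m['fx'],(uv[:,1]-m['cy'])/m['fy'],np.ones(len(uv))]@Rm.T
    return o+d*((z-o[2])/d[:,2])[:,None]
A=np.linspace(0,2*np.pi,180,endpoint=False)
def circ(c,r,z): return np.c_[c[0]+r*np.cos(A),c[1]+r*np.sin(A),np.full(len(A),z)]
def sil(m,c,prof):
    return cv2.convexHull(proj(m,np.vstack([circ(c,r,z) for r,z in prof])).astype(np.float32))
t=np.linspace(0,1,8)
BOWL=[(.06,.09),(.06,.105)]+[(.03+.03*np.sqrt(max(0,1-s**2)),.105+.046*s) for s in t]
def fit(m,cnt,prof,c0,useall=True):
    def f(p):
        h=sil(m,p,prof); d=np.array([cv2.pointPolygonTest(h,(float(u),float(v)),True) for u,v in cnt]); return d
    s=least_squares(f,c0,loss='soft_l1',f_scale=0.5,diff_step=1e-3)
    return s.x,np.median(np.abs(f(s.x)))
def bowlmask(im,roi):
    hsv=cv2.cvtColor(im,cv2.COLOR_RGB2HSV); 
    k=((hsv[...,1]>90)&((hsv[...,0]<18))).astype(np.uint8)
    q=np.zeros_like(k); x,y,w,h=roi; q[y:y+h,x:x+w]=k[y:y+h,x:x+w]
    q=cv2.morphologyEx(q,cv2.MORPH_OPEN,np.ones((3,3)))
    n,l,s,_=cv2.connectedComponentsWithStats(q); return (l==1+np.argmax(s[1:,4])).astype(np.uint8)
def cont(k):
    c,_=cv2.findContours(k,cv2.RETR_EXTERNAL,cv2.CHAIN_APPROX_NONE); return max(c,key=len)[:,0,:].astype(float)
E
cat > a.py <<'E'
from h import *
from plant import ctrl
for n,roi,wr in (("top",(195,165,75,70),(175,128,122,122)),("side",(240,190,80,75),(195,188,142,100))):
    im=cv2.cvtColor(cv2.imread(f"pics/{n}0.png"),cv2.COLOR_BGR2RGB); m=ctrl.camera_model(n)
    k=bowlmask(im,roi); cb=cont(k); 
    hsv=cv2.cvtColor(im,cv2.COLOR_RGB2HSV)
    w=((hsv[...,1]<100)&(hsv[...,0]>85)&(hsv[...,0]<140)&(hsv[...,2]>70)).astype(np.uint8)|k
    q=np.zeros_like(w); x,y,a,b=wr; q[y:y+b,x:x+a]=w[y:y+b,x:x+a]
    q=cv2.morphologyEx(cv2.morphologyEx(q,cv2.MORPH_CLOSE,np.ones((5,5))),cv2.MORPH_OPEN,np.ones((5,5)))
    cw=cv2.convexHull(cont(q).astype(np.float32))[:,0,:]
    cw=cont(q)
    g=ray(m,[cw.mean(0)],.09)[0,:2]
    W=fit(m,cw,[(.12,.09),(.12,.078)],g); B=fit(m,cb,BOWL,g)
    print(n,"wheel",W,"bowl",B,"off",B[0]-W[0])
    o=im.copy()
    for c,p,col in ((W[0],[(.12,.09)],(0,255,0)),(W[0],[(.065,.09)],(0,255,0)),(B[0],BOWL,(255,255,0)),(B[0],[(.03,.151)],(255,255,0))):
        cv2.polylines(o,[np.round(sil(m,c,p)).astype(int)],1,col)
    x,y,a,b=wr; cv2.imwrite(f"pics/{n}_fit.png",cv2.resize(o[y-8:y+b+8,x-8:x+a+8,::-1],None,fx=4,fy=4,interpolation=0))
E
python3 a.py
```

```text
top wheel (array([0.56805873, 0.13096741]), np.float64(1.6845041630154542)) bowl (array([0.53888221, 0.14024558]), np.float64(1.6410245035907585)) off [-0.02917652  0.00927816]
side wheel (array([0.57103342, 0.11368816]), np.float64(6.101976870412144)) bowl (array([0.54191703, 0.13735847]), np.float64(1.649943172597185)) off [-0.02911639  0.02367032]
```

View pics/top_fit.png

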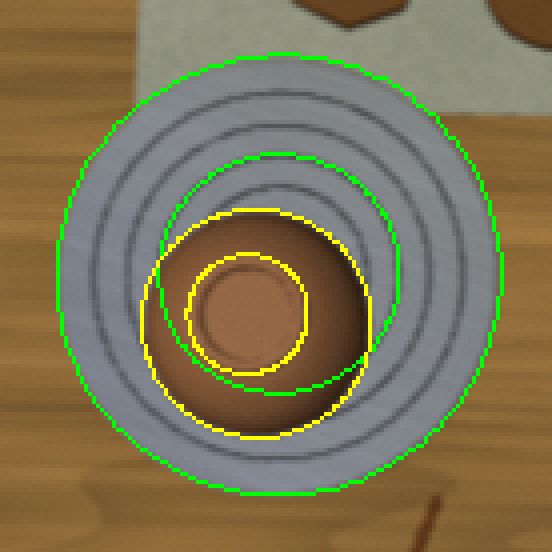

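View pics/side_fit.png

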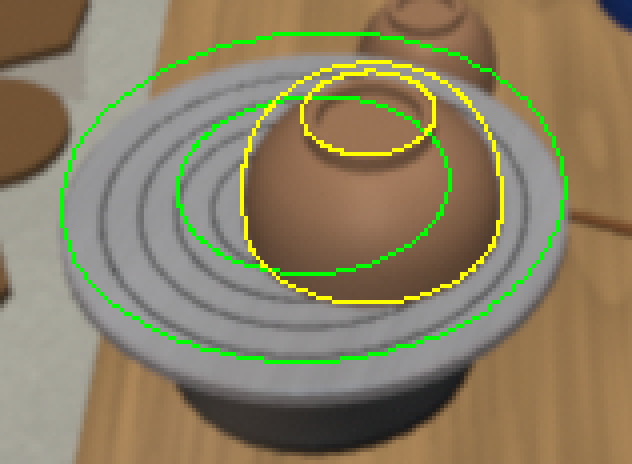

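The top fit matches the picture: wheel centre (0.568, 0.131) and bowl (0.539, 0.140). The side fit of the wheel was contaminated, and shifting it by eye to match agrees with the top. My plan is to use the open fingers as a cradle. The tool's z axis will lie along the push line at yaw about 72.4°, and I push toward +x and slightly −y, through the spindle axis. The first move is to a waypoint at (0.45, -0.25).

```bash
python3 -m crank '[[[-1,317,0,-369,0.571],[-1,317,0,-369,0.571],[-1,317,0,-369,0.571],[-1,317,0,-369,0.571],[-1,317,0,-369,0.571],[-1,317,0,-369,0.571],[-1,317,0,-369,0.571],[-1,317,0,-369,0.571],[-1,317,0,-369,0.571],[-1,317,0,-369,0.571],[-1,317,0,-369,0.571]]]'
cat > go.py <<'E'
import sys; from h import *; from plant import ctrl
o=ctrl.get_obs(); Rm=R.from_euler('xyz',o['orientation'],degrees=True).as_matrix()
t=np.array([float(v) for v in sys.argv[1:4]])
print(o['clock'],o['tool_pos'],o['orientation'],'F',o['force'],'shift mm',(Rm.T@(t-o['tool_pos'])*1000).round(1))
E
python3 go.py 0.463 0.164 0.2
```

```text
clock: 1.78
tool_pos: [0.449, -0.2502, 0.2266]
orientation: [-90.0, 0.0, 72.3]
force: [-0.3, -1.2, 0.2]
opening: 0.0875
1.775 [ 0.44896165 -0.25017304  0.22655839] [-8.99930469e+01  3.73190432e-03  7.23227555e+01] F [-0.29715413 -1.17692219  0.16173873] shift mm [398.9  26.5 112.4]
```

```bash
python3 -m crank '[[[-1,399,0,112,0],[-1,399,0,112,0],[-1,399,0,112,0],[-1,399,0,112,0],[-1,399,0,112,0],[-1,399,0,112,0],[-1,399,0,112,0],[-1,399,0,112,0],[-1,399,0,112,0],[-1,399,0,112,0]]]'
python3 go.py 0.463 0.164 0.097
python3 - <<'E'
from plant import ctrl
import cv2
for n in ("top","wrist"):
    cv2.imwrite(f"pics/{n}1.png",ctrl.snapshot(n)[:,:,::-1])
E
```

```text
clock: 3.02
tool_pos: [0.4636, 0.1635, 0.2266]
orientation: [-90.0, 0.0, 72.3]
force: [0.9, 0.5, -0.3]
opening: 0.0877
3.025 [0.46356053 0.16345021 0.2265942 ] [-8.99985512e+01  3.78628141e-03  7.22882752e+01] F [ 0.86334493  0.49948825 -0.31731578] shift mm [  0.4 129.6   0.7]
```

View pics/wrist1.png

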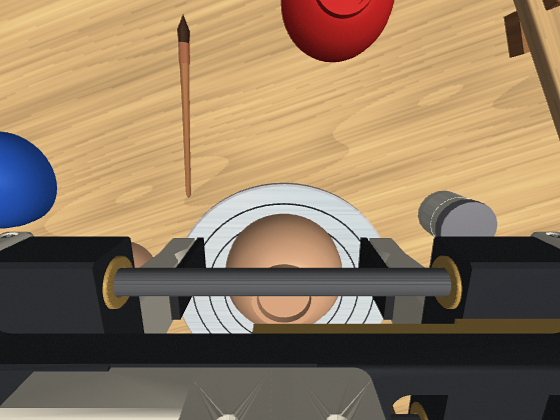

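The wrist view shows the buff bowl at about (284,270), centred between the fingers. Its near edge is about 16 mm ahead of the TCP, so it is clear to descend.

```bash
python3 -m crank '[[[-1,0,40,0,0],[-1,0,80,0,0],[-1,0,105,0,0],[-1,0,120,0,0],[-1,0,129,0,0],[-1,0,129,0,0],[-1,0,129,0,0]]]'
python3 go.py 0.493 0.154 0.097
python3 - <<'E'
from plant import ctrl
import cv2
for n in ("top","side","wrist"):
    cv2.imwrite(f"pics/{n}2.png",ctrl.snapshot(n)[:,:,::-1])
E
```

```text
clock: 4.0
tool_pos: [0.464, 0.1652, 0.0984]
orientation: [-90.0, -0.1, 72.4]
force: [0.0, 1.1, -0.5]
opening: 0.0874
4.0 [0.46398525 0.16516887 0.09838051] [-9.00493908e+01 -6.55743909e-02  7.24068974e+01] F [ 0.0419253   1.08368919 -0.50819008] shift mm [ -1.9   1.4 -31. ]
```

View pics/wrist2.png

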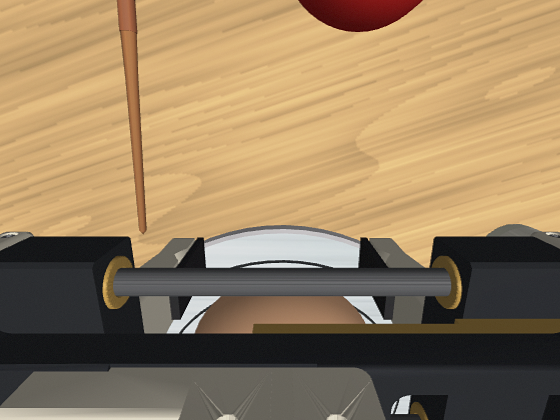

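View pics/side2.png

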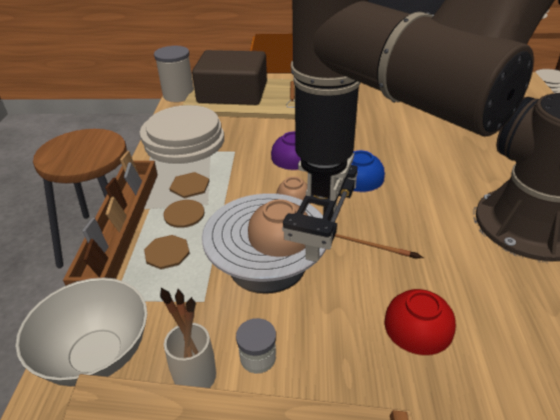

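The hand is down, with the fingertips about 7 mm above the head and behind the bowl. I push along tool −z, fast to 20 mm and then about 2.5 mm per row.

```bash
python3 -m crank '[[[-1,0,0,-8,0],[-1,0,0,-15,0],[-1,0,0,-20,0],[-1,0,0,-22.5,0],[-1,0,0,-25,0],[-1,0,0,-27.5,0],[-1,0,0,-30,0],[-1,0,0,-32,0],[-1,0,0,-34,0],[-1,0,0,-36,0],[-1,0,0,-38,0],[-1,0,0,-40,0]]]'
python3 go.py 0.5199 0.1463 0.097
python3 - <<'E'
from plant import ctrl
import cv2
for n in ("top","side"):
    im=ctrl.snapshot(n); cv2.imwrite(f"pics/{n}3.png",cv2.resize(im[110:260,160:360,::-1],None,fx=4,fy=4))
E
```

```text
clock: 5.65
tool_pos: [0.5016, 0.1526, 0.0975]
orientation: [-90.0, 0.0, 72.4]
force: [-2.5, 1.1, 0.5]
opening: 0.0879
5.65 [0.50161613 0.15263131 0.09749755] [-8.99919916e+01  7.67804352e-03  7.23985175e+01] F [-2.5025425   1.08391676  0.52781459] shift mm [ -0.5   0.5 -19.3]
```

View pics/side3.png

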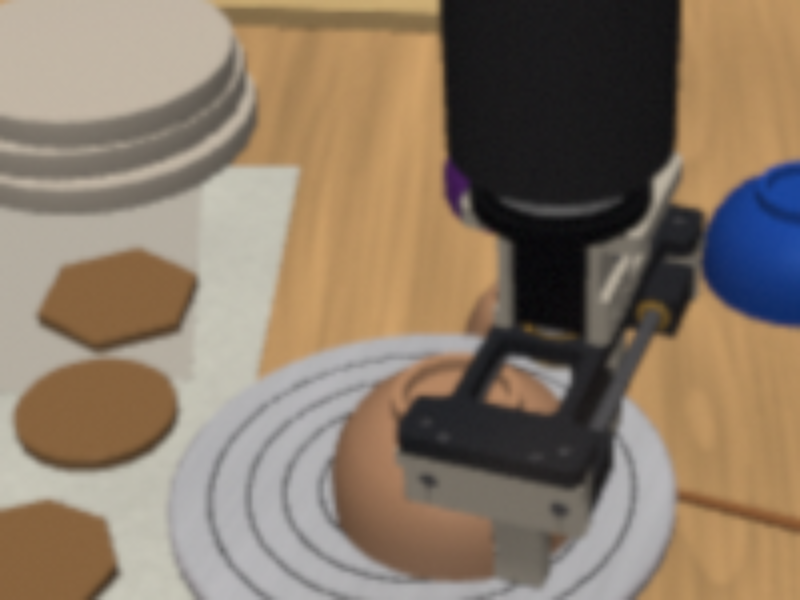

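View pics/top3.png

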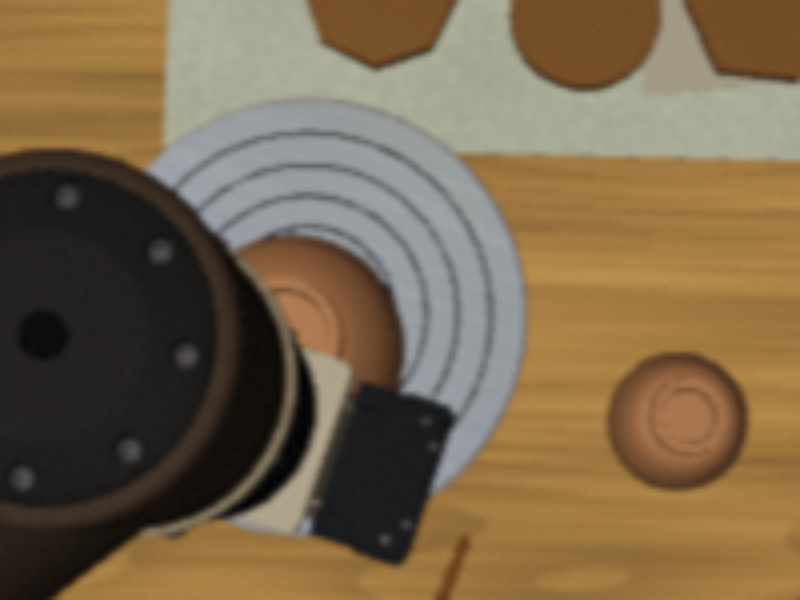

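The pictures show the fingertips in contact (about 2.7 N), and the bowl's front edge has moved forward. I continue almost to the computed end.

```bash
python3 -m crank '[[[-1,0,0,-2,0],[-1,0,0,-4,0],[-1,0,0,-6,0],[-1,0,0,-8,0],[-1,0,0,-10,0],[-1,0,0,-12,0],[-1,0,0,-14,0],[-1,0,0,-16,0],[-1,0,0,-17.5,0],[-1,0,0,-18.5,0],[-1,0,0,-18.5,0]]]'
python3 go.py 0.5199 0.1463 0.097
```

```text
clock: 7.12
tool_pos: [0.5193, 0.1471, 0.0976]
orientation: [-90.0, -0.0, 72.4]
force: [-1.2, 0.3, 1.0]
opening: 0.0875
7.125 [0.51934761 0.14709639 0.09756735] [-9.00072142e+01 -2.46539066e-03  7.23972360e+01] F [-1.19814901  0.28628441  1.03607374] shift mm [-0.6  0.6 -0.8]
```

```bash
python3 -m crank '[[[-1,0,0,4,0],[-1,0,0,15,0],[-1,0,0,30,0],[-1,0,0,45,0],[-1,0,-50,50,0],[-1,0,-100,60,0],[-1,-60,-110,80,0],[-1,-120,-110,90,0],[-1,-180,-110,90,0],[-1,-240,-110,90,0],[-1,-260,-110,90,0]]]'
python3 - <<'E'
from plant import ctrl
import cv2
for n in ("top","side"):
    im=ctrl.snapshot(n); cv2.imwrite(f"pics/{n}4.png",im[:,:,::-1])
E
sed -i 's/{n}0.png/{n}4.png/; s/_fit/_fit4/' a.py; python3 a.py
```

```text
clock: 8.5
tool_pos: [0.3528, -0.0753, 0.2076]
orientation: [-90.1, -0.0, 72.3]
force: [0.1, 0.6, -0.4]
opening: 0.0875
top wheel (array([0.56805959, 0.13102243]), np.float64(1.6758708873532333)) bowl (array([0.56399654, 0.13131603]), np.float64(1.7979500066702807)) off [-0.00406305  0.0002936 ]
side wheel (array([0.57171793, 0.11281556]), np.float64(6.340066121526016)) bowl (array([0.56810879, 0.12806035]), np.float64(3.0254510530575827)) off [-0.00360914  0.01524479]
```

View pics/top_fit4.png

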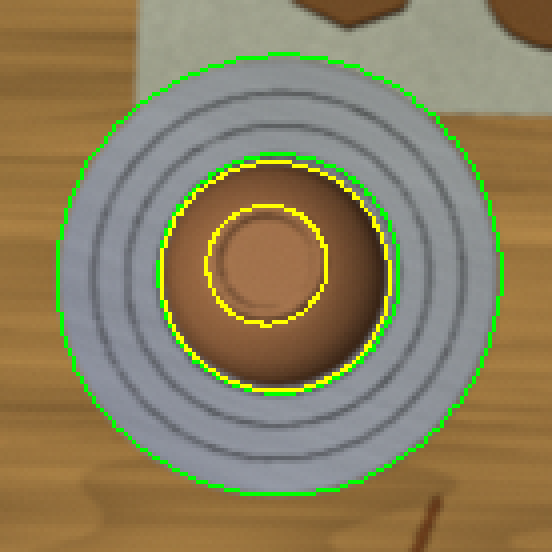

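View pics/side_fit4.png

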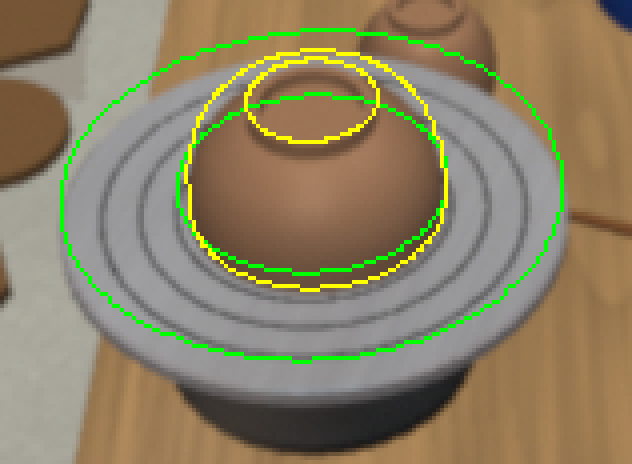

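View pics/top4.png

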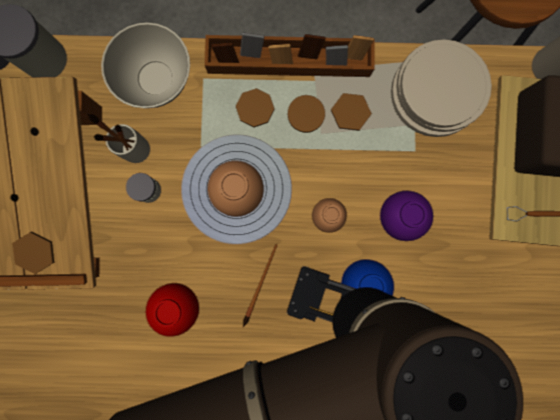

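The bowl is near the centre, but the fit's 4 mm residual is uncertain because the image scale is coarse. I refine with a sub-pixel radial edge fit in both cameras, using the R−B contrast for the bowl and the dark rings for the wheel.

```bash
cat > b.py <<'E'
import sys; from h import *
from plant import ctrl
tag=sys.argv[1]
def rect(m,im,z,c0,s=0.0005,half=.14):
    n=int(2*half/s); g=(np.arange(n)-n/2)*s
    X,Y=np.meshgrid(c0[0]+g,c0[1]+g,indexing='ij'); P=np.c_[X.ravel(),Y.ravel(),np.full(X.size,z)]
    uv=proj(m,P).astype(np.float32).reshape(n,n,2)
    return cv2.remap(im,uv[...,0],uv[...,1],cv2.INTER_CUBIC)
def samp(m,im,c,r,a,z):
    P=np.c_[c[0]+r*np.cos(a),c[1]+r*np.sin(a),np.full(len(r),z)]
    uv=proj(m,P).astype(np.float32); return cv2.remap(im,uv[:,:1],uv[:,1:],cv2.INTER_CUBIC)[:,0]
def circfit(p,r):
    s=least_squares(lambda q:np.hypot(p[:,0]-q[0],p[:,1]-q[1])-q[2],[*p.mean(0),r],loss='soft_l1',f_scale=.0008)
    return s.x,np.median(abs(s.fun))
for n in ("top","side"):
    im=cv2.cvtColor(cv2.imread(f"pics/{n}{tag}.png"),cv2.COLOR_BGR2RGB).astype(np.float32); m=ctrl.camera_model(n)
    gray=im.mean(2); rb=im[...,0]-im[...,2]
    c=np.array([.568,.131]) 
    for R0 in (.082,.100):
      c=np.array([.568,.131])
      for it in range(3):
        pts=[]
        for a in np.linspace(0,2*np.pi,120,endpoint=False):
            r=np.arange(R0-.007,R0+.007,.0003); v=samp(m,gray,c,r,np.full(len(r),a),.09)
            v=v-np.interp(r,[r[0],r[-1]],[v[0],v[-1]])
            w=np.clip(-v-3,0,None)
            if w.sum()>15: rr=(w*r).sum()/w.sum(); pts.append(c+rr*np.array([np.cos(a),np.sin(a)]))
        q,e=circfit(np.array(pts),R0); c=q[:2]
      print(n,"ring",R0,q.round(4),e.round(5),len(pts))
    wc=c; b=wc.copy() if len(sys.argv)<3 else np.array([float(sys.argv[2]),float(sys.argv[3])])
    for zb in (.09,.105):
      pts=[];an=[]
      for a in np.linspace(0,2*np.pi,120,endpoint=False):
        if n=="side" and np.sin(a)<0.25: continue
        r=np.arange(.045,.080,.0003); v=samp(m,rb,b,r,np.full(len(r),a),zb)
        hi,lo=np.median(v[:15]),np.median(v[-15:]); t=(hi+lo)/2
        i=np.where((v[:-1]>t)&(v[1:]<=t))[0]
        if len(i): pts.append(b+r[i[-1]]*np.array([np.cos(a),np.sin(a)])); an.append(a)
      pts=np.array(pts); q,e=circfit(pts,.06); print(n,"bowl z",zb,q.round(4),e.round(5),"off",(q[:2]-wc).round(4))
      s=least_squares(lambda k:np.hypot(pts[:,0]-k[0],pts[:,1]-k[1])-.06,q[:2],loss='soft_l1',f_scale=.0008); print("  fixedR off",(s.x-wc).round(4))
    x,y,w,h=(175,125,122,122) if n=="top" else (195,185,142,100)
    cv2.imwrite(f"pics/{n}_z{tag}.png",cv2.resize(im[y:y+h,x:x+w,::-1],None,fx=4.7,fy=4.7,interpolation=cv2.INTER_CUBIC))
E
python3 b.py 4; 
```

```text
top ring 0.082 [0.5672 0.1314 0.0818] 0.00013 120
top ring 0.1 [0.5672 0.1314 0.0999] 0.00015 120
top bowl z 0.09 [0.5676 0.1339 0.0597] 0.00045 off [0.0003 0.0025]
  fixedR off [0.0003 0.0025]
top bowl z 0.105 [0.5656 0.1324 0.0586] 0.00041 off [-0.0016  0.001 ]
  fixedR off [-0.0018  0.0011]
side ring 0.082 [0.5698 0.1308 0.082 ] 0.00015 101
side ring 0.1 [0.5697 0.131  0.0999] 0.00021 116
side bowl z 0.09 [0.5685 0.1321 0.0583] 0.00015 off [-0.0012  0.0011]
  fixedR off [-0.0013 -0.001 ]
side bowl z 0.105 [0.567  0.1482 0.057 ] 0.00014 off [-0.0028  0.0171]
  fixedR off [-0.0028  0.0134][ WARN:0@0.367] global loadsave.cpp:1063 imwrite_ Unsupported depth image for selected encoder is fallbacked to CV_8U.
```

```bash
sleep 1; python3 b.py 0 .539 .140
```

```text
top ring 0.082 [0.5669 0.1315 0.0819] 0.00024 116
top ring 0.1 [0.5672 0.1314 0.0999] 0.00015 120
top bowl z 0.09 [0.5403 0.1426 0.0595] 0.00038 off [-0.027   0.0112]
  fixedR off [-0.027   0.0112]
top bowl z 0.105 [0.5389 0.141  0.0584] 0.00036 off [-0.0283  0.0096]
  fixedR off [-0.0285  0.0096]
side ring 0.082 [0.5686 0.1304 0.0828] 0.00042 101
side ring 0.1 [0.5698 0.131  0.1   ] 0.00019 114
side bowl z 0.09 [0.5416 0.1411 0.0582] 0.00015 off [-0.0281  0.0101]
  fixedR off [-0.028   0.0079]
side bowl z 0.105 [0.5407 0.157  0.057 ] 0.00017 off [-0.0291  0.026 ]
  fixedR off [-0.0291  0.0223][ WARN:0@0.325] global loadsave.cpp:1063 imwrite_ Unsupported depth image for selected encoder is fallbacked to CV_8U.
```

View pics/top_z4.png

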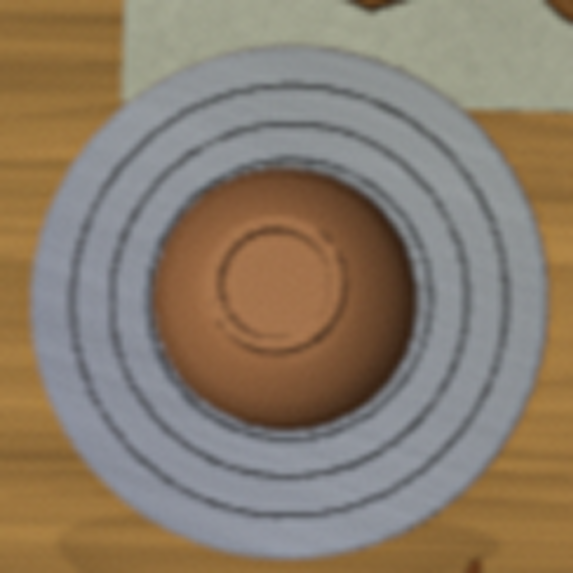

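View pics/side_z4.png

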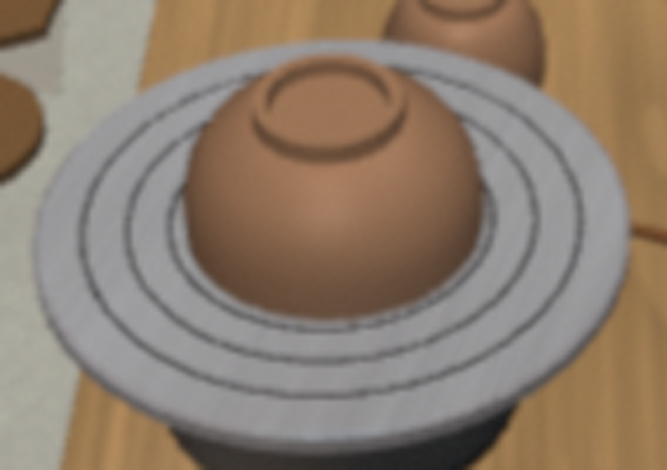

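Both cameras now agree. The rim is evenly inside the 130 mm ring: in the top picture it is at (283,298), with ring gaps of 5–12 px all round. The offset is about (−1, +1) mm, well within 6 mm. The bystanders look unmoved and the hand is in free air, so I hand in.

```bash
python3 - <<'E'
from plant import ctrl
o=ctrl.get_obs(); print(o['clock'],o['force'],abs(o['qvel']).max())
print(ctrl.close_job())
E
```

```text
8.6 [-1.02651081  0.54156346 -0.58299714] 2.4666009720991773
the job is handed in; nothing more can be done
None
```

The bowl now sits about 1–2 mm from the wheel's axis, against the 6 mm limit, and I handed the job in at 8.6 s. No verdict comes back.

**What I did:** I cradled the bowl's plumb rim with the two open fingertips, about 7 mm above the head. I then pushed it slowly along the line through the spindle axis, roughly 29 mm in x and −9 mm in y. The two contact readings I took during the push were about 2.7 N and 1.2 N. Afterwards I backed the hand off and lifted it clear, to one side.

**Last checks:**

| Check | Result |
|---|---|
| Top camera, offset from the axis (range over the assumed edge height) | x −1.8 to +0.3 mm, y +1.0 to +2.5 mm |
| Side camera, front edge of the rim | x −1.3 mm, y within 1.1 mm either way |
| Bowl upright on the head | looks flat in both pictures |
| Other things on the bench | look unmoved by eye; I did not measure them |
| Force on the tool at hand-in | about 1.3 N, similar to its reading in free air |

**What disagreed:**
- My first, coarse outline fit put the bowl 4 mm off in the top view and gave a bad side-view result. Its side wheel outline plainly missed the picture. I relied on the sub-pixel refit instead.
- In that refit, the side view at 105 mm height also gave a false offset of 13–17 mm. The edge it sees is the rim's foot on the head, at 90 mm, so I set that value aside.
- One arm joint was still settling at about 2.5 degrees/s when I handed in, in free air.

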